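# Transfer a dose series to the dosing rack in reverse order

### The arm

A 6-joint arm with a two-finger parallel gripper is mounted at the origin on the work surface. World frame = base frame: x ahead of the robot, y to its left, z up, the work surface at z = 0. Lengths are in m, angles in rad, forces in N, time in s.
With the tool pointing down it reaches from about 0.35 to 0.775 m from the base axis. Payload 7.3 kg.
Tool frame: the origin (TCP) lies between the finger pads; the fingertips stand 8 mm ahead of it and the grasp point (between the pads) lies 11 mm behind it (robot.nose_length is the distance from the TCP to the fingertips, in m); z points along the fingers, y is the line along which they close (so a half turn about z gives the same grasp; the last joint's range is limited). The gripper opens to 92 mm and grips with 3 to 60 N. Pads are 19 mm wide; open, the fingers measure 130 mm over their backs; the gripper's body (75 mm by 190 mm) begins 47 mm behind the grasp point.
Start: joints at [1.075, 0.342, 1.524, -0, 1.275, -0.146], TCP at [0.18, 0.493, 0.235] pointing down, gripper open.
Joint ranges: [-2.53, 2.53], [-0.77, 2.02], [0.04, 2.7], [-1, 4.14], [0.28, 2.66], [-3.11, 3.11]. Speed limits (rad/s): [2.57, 2.57, 3.14, 3.14, 3.14, 3.14].

### API

Orientations are given as [roll, pitch, yaw] about the fixed x, y, z axes, in that order (R = Rz(yaw) Ry(pitch) Rx(roll)).
In Python, from cell import robot gives the robot as it stands. The module is installed in compiled form; this text tells all that it offers.
- The arm moves only by the shell command python3 -m jog 'ROWS' [FORCE]. ROWS is JSON, a list that holds one entry, the list of rows, each a list of 5 numbers: the gripper's target within -1 to 1 (fully open at 1, half-way at 0, shut at -1), then the shift along the tool's x, y, z in m, then the turn about the tool's z in rad. A call has 1 to 5 rows; each row is the pose to reach, as a shift and turn from the pose commanded when the call began, along the tool's axes at that moment; what a row does not reach only later rows make up. A row lasts 1/12 s, in which the tool goes at most 41.7 mm and 7.16 degrees, less where a joint would pass 70% of its speed; a pose out of reach is approached as far as the arm can. A call with a gripper value outside its range is refused whole. The fingers move at their own pace and stop on an object; FORCE is the grip in N (left out, the last holds). Time passes only in rows, so rows that repeat a pose let the fingers close. It gives the time, the measured TCP pose, the force, the opening and the grip force at its end, in the units of the state.
- robot.observe(): the state, without advancing time (a new reading comes with each control period).
- robot.read_camera(name): name is "scene" or "top" or "wrist"; returns the picture (400x640x3 uint8, red, green, blue); there is no depth.
- robot.camera_model(name): a dict with "camera_matrix" (3x3 intrinsics, pixels), "position" and "attitude" of the camera in the world; the wrist camera has in their place "mount" (4x4, takes a point from camera to tool coordinates, whose origin is the TCP and whose axes are the flange's). Camera axes: x right, y down, z forward; pixel columns grow to the right and rows downward; lengths in m; the calibration is good to about 2 mm. A picture is of the moment at which its call begins: read the wrist's pose just before it. camera_model takes no time and is no camera call.
- robot.hand_in(): hands the job in; it is judged then, once.
The state is a dict: "time": time; "qpos": joint angles; "qvel": joint speeds; "joint_efforts": joint torques, N m; "tool_pos": TCP position; "tool_rot": TCP orientation; "contact_force": force on the tool from outside, world axes, zero at the start; "torque": the same for the moment, N m; "opening": finger opening in m; "grip_force": force on a finger pad.
Only numpy, scipy, OpenCV 4.12 (cv2) and the standard library are available. Lean on these libraries where they do the work, as an engineer would, in place of code of your own. Each camera call takes 0.05 s, during which the arm holds its last target. There are 200 camera calls.

### The job

Move the four capped vials from the grey storage rack to the wooden dosing rack in reverse left-to-right order: the vial at the left end of the grey rack goes into the pocket at the right end of the wooden rack, and so on, one vial per pocket. Stand every vial upright on the floor of its pocket and let go of it; do not tip any vial over, and leave the two cups beside the racks where they are.

Things in the scene. Friction and masses are not known exactly. Their poses are not given: they have to be found in the camera images.
- vial_red_mid (a point): Sample vial with a red screw cap: an upright round white vial, 30 mm in diameter (cap 31 mm), 70 mm tall, 60 g or so. The cap is the top 14 mm. This point is on its axis, half-way up, 35 mm above its underside; z runs up its axis. It starts upright in a pocket of the grey rack, up to 5 mm off the pocket's centre, and may stand anywhere inside a pocket.
- vial_yellow_mid (a point): Sample vial with a yellow screw cap: an upright round white vial, 30 mm in diameter (cap 31 mm), 70 mm tall, 60 g or so. The cap is the top 14 mm. This point is on its axis, half-way up, 35 mm above its underside; z runs up its axis. It starts upright in a pocket of the grey rack, up to 5 mm off the pocket's centre, and may stand anywhere inside a pocket.
- vial_green_mid (a point): Sample vial with a green screw cap: an upright round white vial, 30 mm in diameter (cap 31 mm), 70 mm tall, 60 g or so. The cap is the top 14 mm. This point is on its axis, half-way up, 35 mm above its underside; z runs up its axis. It starts upright in a pocket of the grey rack, up to 5 mm off the pocket's centre, and may stand anywhere inside a pocket.
- vial_blue_mid (a point): Sample vial with a blue screw cap: an upright round white vial, 30 mm in diameter (cap 31 mm), 70 mm tall, 60 g or so. The cap is the top 14 mm. This point is on its axis, half-way up, 35 mm above its underside; z runs up its axis. It starts upright in a pocket of the grey rack, up to 5 mm off the pocket's centre, and may stand anywhere inside a pocket.
- grey_rack: Grey rack, full at first. Fixed, 62 (x) by 230 (y), 16 mm high. Four open pockets in a row, 50 mm square inside, 6 mm walls, floor 6 mm above the table, centred at x = 0, y = +84, +28, -28, -84 mm; a vial standing in one has its mid point 41 mm above the table. Origin: centre of underside, on the table; y along the row to the robot's left (turned up to 15 degrees), x away from it, z up.
- wooden_rack: Wooden rack, empty at first. Fixed, 62 (x) by 230 (y), 16 mm high. Four open pockets in a row, 50 mm square inside, 6 mm walls, floor 6 mm above the table, centred at x = 0, y = +84, +28, -28, -84 mm; a vial standing in one has its mid point 41 mm above the table. Origin: centre of underside, on the table; y along the row to the robot's left (turned up to 15 degrees), x away from it, z up.
- tag_red: Red label block, 12 mm (x) by 36 mm (y), 12 mm high, fixed on the +x side of the grey rack next to the pocket in which the vial with the red cap starts; it stays there, as a record of the old order. Origin: centre of its underside, on the table, 37 mm in +x from that pocket's centre; axes as the grey rack's.
- tag_yellow: Yellow label block, 12 mm (x) by 36 mm (y), 12 mm high, fixed on the +x side of the grey rack next to the pocket in which the vial with the yellow cap starts; it stays there, as a record of the old order. Origin: centre of its underside, on the table, 37 mm in +x from that pocket's centre; axes as the grey rack's.
- tag_green: Green label block, 12 mm (x) by 36 mm (y), 12 mm high, fixed on the +x side of the grey rack next to the pocket in which the vial with the green cap starts; it stays there, as a record of the old order. Origin: centre of its underside, on the table, 37 mm in +x from that pocket's centre; axes as the grey rack's.
- tag_blue: Blue label block, 12 mm (x) by 36 mm (y), 12 mm high, fixed on the +x side of the grey rack next to the pocket in which the vial with the blue cap starts; it stays there, as a record of the old order. Origin: centre of its underside, on the table, 37 mm in +x from that pocket's centre; axes as the grey rack's.
- cup_white: Bystander: empty open white plastic cup, 70 mm across the rim, 86 mm tall, loose on the table to the right of the racks (the one white cup nearest them). Origin: centre of its underside.
- cup_orange: Bystander: empty open orange plastic cup, 80 mm across the rim, 95 mm tall, loose on the table to the left of the racks. Origin: centre of its underside.

How it is judged:
At the end, for the whole second after the job is handed in: Each vial stands in the wooden pocket that mirrors its starting pocket (leftmost to rightmost, and so on): mid point within 14 mm of the pocket centre along and across the row, 41 mm high within 6 mm, tilt under 0.12 rad, under 20 mm/s, not touched by the fingers (((y of tag_red in the frame of grey_rack between 0.069 and 0.099 m and y of vial_red_mid in the frame of wooden_rack between -0.098 and -0.07 m) or (y of tag_red in the frame of grey_rack between 0.013 and 0.043 m and y of vial_red_mid in the frame of wooden_rack between -0.042 and -0.014 m) or (y of tag_red in the frame of grey_rack between -0.043 and -0.013 m and y of vial_red_mid in the frame of wooden_rack between 0.014 and 0.042 m) or (y of tag_red in the frame of grey_rack between -0.099 and -0.069 m and y of vial_red_mid in the frame of wooden_rack between 0.07 and 0.098 m)) and x of vial_red_mid in the frame of wooden_rack between -0.014 and 0.014 m and height (world z) of vial_red_mid between 0.035 and 0.047 m and angle between each of vial_red_mid, vial_yellow_mid, vial_green_mid, vial_blue_mid's own z axis and vertical below 0.12 rad and linear speed of each of vial_red, vial_yellow, vial_green, vial_blue below 0.02 m/s and contact force between each of vial_red, vial_yellow, vial_green, vial_blue and the fingers below 0.1 N and ((y of tag_yellow in the frame of grey_rack between 0.069 and 0.099 m and y of vial_yellow_mid in the frame of wooden_rack between -0.098 and -0.07 m) or (y of tag_yellow in the frame of grey_rack between 0.013 and 0.043 m and y of vial_yellow_mid in the frame of wooden_rack between -0.042 and -0.014 m) or (y of tag_yellow in the frame of grey_rack between -0.043 and -0.013 m and y of vial_yellow_mid in the frame of wooden_rack between 0.014 and 0.042 m) or (y of tag_yellow in the frame of grey_rack between -0.099 and -0.069 m and y of vial_yellow_mid in the frame of wooden_rack between 0.07 and 0.098 m)) and x of vial_yellow_mid in the frame of wooden_rack between -0.014 and 0.014 m and height (world z) of vial_yellow_mid between 0.035 and 0.047 m and ((y of tag_green in the frame of grey_rack between 0.069 and 0.099 m and y of vial_green_mid in the frame of wooden_rack between -0.098 and -0.07 m) or (y of tag_green in the frame of grey_rack between 0.013 and 0.043 m and y of vial_green_mid in the frame of wooden_rack between -0.042 and -0.014 m) or (y of tag_green in the frame of grey_rack between -0.043 and -0.013 m and y of vial_green_mid in the frame of wooden_rack between 0.014 and 0.042 m) or (y of tag_green in the frame of grey_rack between -0.099 and -0.069 m and y of vial_green_mid in the frame of wooden_rack between 0.07 and 0.098 m)) and x of vial_green_mid in the frame of wooden_rack between -0.014 and 0.014 m and height (world z) of vial_green_mid between 0.035 and 0.047 m and ((y of tag_blue in the frame of grey_rack between 0.069 and 0.099 m and y of vial_blue_mid in the frame of wooden_rack between -0.098 and -0.07 m) or (y of tag_blue in the frame of grey_rack between 0.013 and 0.043 m and y of vial_blue_mid in the frame of wooden_rack between -0.042 and -0.014 m) or (y of tag_blue in the frame of grey_rack between -0.043 and -0.013 m and y of vial_blue_mid in the frame of wooden_rack between 0.014 and 0.042 m) or (y of tag_blue in the frame of grey_rack between -0.099 and -0.069 m and y of vial_blue_mid in the frame of wooden_rack between 0.07 and 0.098 m)) and x of vial_blue_mid in the frame of wooden_rack between -0.014 and 0.014 m and height (world z) of vial_blue_mid between 0.035 and 0.047 m).
It fails at once if a vial is tipped over (angle between any of vial_red_mid, vial_yellow_mid, vial_green_mid, vial_blue_mid's own z axis and vertical above 0.8 rad).
It fails at once if the white cup is moved by more than 40 mm (distance of cup_white from where it was at the start of the episode above 0.04 m).
It fails at once if the orange cup is moved by more than 40 mm (distance of cup_orange from where it was at the start of the episode above 0.04 m).
It also fails if it takes over 91 s, if anything falls off the work surface, if the arm or the gripper's body presses on something with over 40 N, if the wrist force passes 120 N, or if a joint passes its speed limit or range.

## Working session

There is one attempt and no reset: what is moved stays moved. The work goes in short steps, Python scripts to look and compute and a shell command to move; the robot and the scene stay as the last step left them, time stands still between calls to the robot, and variables do not carry over. Pictures are saved under pics/ and viewed, at most 14 in all, crops included, and the job is handed in when it is done.

```bash
mkdir -p pics; python3 - <<'E'
from cell import robot
import cv2
for n in ("top","scene"):
    cv2.imwrite(f"pics/{n}0.png",robot.read_camera(n)[:,:,::-1]); m=robot.camera_model(n); print(n,m)
print(robot.camera_model("wrist")); s=robot.observe(); print(s)
E
```

```text
top {'camera_matrix': array([[518.03975847,   0.        , 313.19432939],
       [  0.        , 518.03975847, 193.62136607],
       [  0.        ,   0.        ,   1.        ]]), 'position': array([0.35688071, 0.001379  , 1.29884093]), 'attitude': array([-2.9659587 , -0.01326492, -1.56071959])}
scene {'camera_matrix': array([[388.65406926,   0.        , 322.59304434],
       [  0.        , 388.65406926, 196.78179654],
       [  0.        ,   0.        ,   1.        ]]), 'position': array([1.1272158 , 0.30750899, 0.587848  ]), 'attitude': array([-2.29473588e+00, -2.05711987e-03,  2.08383528e+00])}
{'camera_matrix': array([[313.26247   ,   0.        , 313.93243699],
       [  0.        , 313.26247   , 200.87116106],
       [  0.        ,   0.        ,   1.        ]]), 'mount': array([[ 9.49614376e-04, -9.68706497e-01, -2.48207212e-01,
         6.63019014e-02],
       [ 9.99999401e-01,  7.84703256e-04,  7.63340686e-04,
         2.38401974e-04],
       [-5.44684074e-04, -2.48207789e-01,  9.68706662e-01,
        -1.49623411e-01],
       [ 0.00000000e+00,  0.00000000e+00,  0.00000000e+00,
         1.00000000e+00]])}
{'time': 0.1, 'qpos': array([ 1.07499739e+00,  3.42672432e-01,  1.52488393e+00,  1.99385553e-06,
        1.27535697e+00, -1.46004547e-01]), 'qvel': array([-6.72566518e-05, -5.94308287e-04, -1.80504211e-03,  8.15573152e-04,
       -1.68006605e-03,  2.08942670e-04]), 'joint_efforts': array([ 2.30447484e-03, -4.32007349e+01, -2.44695032e+01,  7.20083364e-02,
        5.24999527e-02, -7.93787103e-05]), 'tool_pos': array([0.17974602, 0.49292868, 0.23411748]), 'tool_rot': array([-3.14028631e+00, -1.94026161e-04,  2.79179755e+00]), 'contact_force': array([-1.31849173, -0.66177738,  0.08701548]), 'torque': array([ 0.05836431, -0.01072856, -0.01256628]), 'grip_force': 0.0, 'opening': 0.0913721998676859}
```

View pics/top0.png

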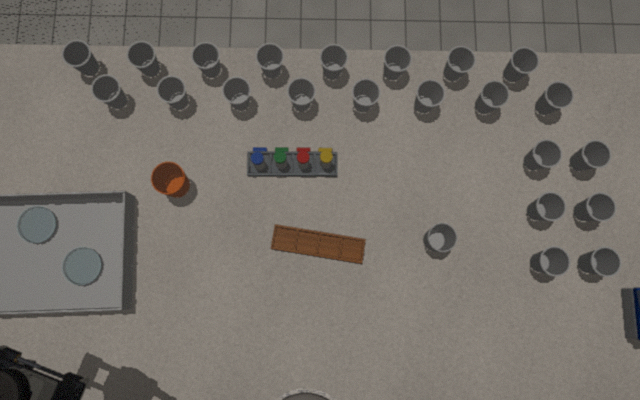

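The overhead view shows the grey rack around (292,164) with blue, green, red and yellow from left to right. The empty wooden rack is around (318,244), the orange cup at (170,180) and the white cup at (440,238). I'll enlarge this area next.

```bash
cat > h.py <<'E'
import numpy as np, cv2
from scipy.spatial.transform import Rotation as R
from cell import robot
def cam(n,s=None):
    m=robot.camera_model(n); K=m["camera_matrix"]
    if n=="wrist":
        T=np.eye(4); T[:3,:3]=R.from_euler("xyz",s["tool_rot"]).as_matrix(); T[:3,3]=s["tool_pos"]
        T=T@m["mount"]; return K,T[:3,:3],T[:3,3]
    return K,R.from_euler("xyz",m["attitude"]).as_matrix(),m["position"]
def ray(c,uv,z):
    K,A,p=c; d=A@np.linalg.solve(K,[uv[0],uv[1],1]); return p+d*(z-p[2])/d[2]
def proj(c,P):
    K,A,p=c; q=K@(A.T@(np.asarray(P)-p)); return q[:2]/q[2]
def crop(im,x,y,w,h,k,name): cv2.imwrite(name,cv2.resize(im[y:y+h,x:x+w],None,fx=k,fy=k,interpolation=cv2.INTER_CUBIC)[:,:,::-1])
E
python3 - <<'E'
import cv2
im=cv2.imread("pics/top0.png")
cv2.imwrite("pics/c1.png",cv2.resize(im[140:190,240:345],None,fx=7,fy=7,interpolation=cv2.INTER_CUBIC))
cv2.imwrite("pics/c2.png",cv2.resize(im[218:270,265:370],None,fx=7,fy=7,interpolation=cv2.INTER_CUBIC))
E
```

```text
(no output)
```

View pics/c1.png

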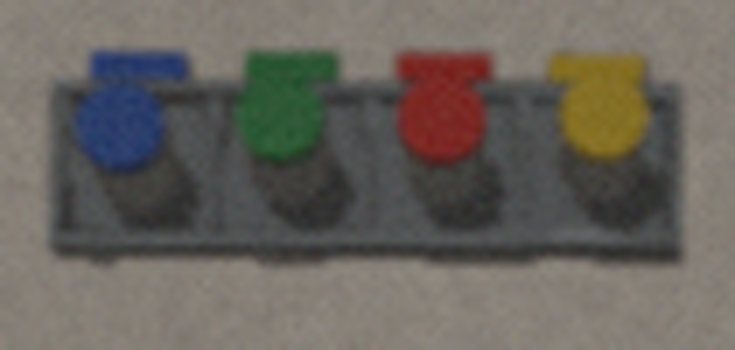

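View pics/c2.png

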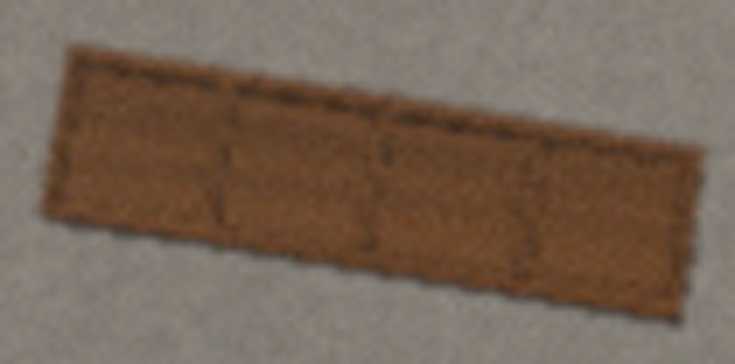

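Blue, green, red and yellow caps are at crop (121,127), (281,117), (442,119) and (605,115). The grey rack's top corners are at about (52,85), (682,88), (682,243) and (52,243). The wooden rack's corners are at (70,45), (705,148), (682,318) and (42,212).

```bash
cat > m.py <<'E'
from h import *
c=cam("top"); f=lambda p,o:((p[0]+.5)/7-.5+o[0],(p[1]+.5)/7-.5+o[1])
o1,o2=(240,140),(265,218)
G=np.array([ray(c,f(p,o1),.016) for p in[(52,85),(682,88),(682,243),(52,243)]])
W=np.array([ray(c,f(p,o2),.016) for p in[(70,45),(705,148),(682,318),(42,212)]])
def rack(C):
    d=[np.linalg.norm(C[i]-C[(i+1)%4]) for i in range(4)]; ctr=C.mean(0)
    y=C[0]+C[3]-C[1]-C[2]; th=np.arctan2(-y[0],y[1])
    yy=np.array([-np.sin(th),np.cos(th)])
    return ctr[:2],th,yy,d
np.set_printoptions(precision=4,suppress=True)
for n,C in(("G",G),("W",W)):
    ctr,th,yy,d=rack(C); print(n,ctr,th,d); print(np.array([ctr+yy*k for k in(.084,.028,-.028,-.084)]))
for n,p in zip("bgry",[(121,127),(281,117),(442,119),(605,115)]): print(n,ray(c,f(p,o1),.076))
for n,p in zip("bgry",[(140,66),(293,66),(444,66),(598,66)]): print("tag",n,ray(c,f(p,o1),.012))
print("cups",ray(c,(170,178),.095),ray(c,(440,237),.086))
E
python3 m.py
```

```text
G [0.6629 0.0412] 0.01078367992750878 [np.float64(0.2294245795010054), np.float64(0.057802432977272486), np.float64(0.22765046281024107), np.float64(0.0587978630829974)]
[[ 0.662   0.1252]
 [ 0.6626  0.0692]
 [ 0.6632  0.0132]
 [ 0.6638 -0.0428]]
W [ 0.46   -0.0266] -0.15113914886008062 [np.float64(0.22818319603666393), np.float64(0.06045755547749633), np.float64(0.2282220833707068), np.float64(0.05986002385666631)]
[[ 0.4726  0.0564]
 [ 0.4642  0.0011]
 [ 0.4558 -0.0543]
 [ 0.4473 -0.1097]]
b [0.6608 0.1248 0.076 ]
g [0.6651 0.0695 0.076 ]
r [0.6651 0.0137 0.076 ]
y [ 0.6673 -0.0428  0.076 ]
tag b [0.6997 0.125  0.012 ]
tag g [0.7004 0.0691 0.012 ]
tag r [0.7012 0.0139 0.012 ]
tag y [ 0.702  -0.0425  0.012 ]
cups [0.604  0.3265 0.095 ] [ 0.4724 -0.3117  0.086 ]
```

```bash
cat > d.py <<'E'
# usage: d.py x y z -> shift in tool axes to bring TCP there, turn for yaw=pi/2
import sys; from h import *
s=robot.observe(); T=R.from_euler("xyz",s["tool_rot"]).as_matrix()
print("t",round(s["time"],2),"pos",s["tool_pos"].round(4),"rot",s["tool_rot"].round(3),"F",s["contact_force"].round(1),"op",round(s["opening"],4),"grip",round(s["grip_force"],1))
if len(sys.argv)>3: print("shift",(T.T@(np.array(sys.argv[1:4],float)-s["tool_pos"])).round(4),"turn",round(s["tool_rot"][2]-np.pi/2,4))
E
python3 -m jog '[[[1,-0.03,-0.01,0,0.12],[1,-0.06,-0.02,0,0.24],[1,-0.09,-0.03,0,0.36],[1,-0.12,-0.04,0,0.48],[1,-0.15,-0.05,0,0.6]]]' 15; python3 d.py 0.66 0.041 0.2
```

```text
time: 0.52
tool_pos: [0.3044, 0.3937, 0.2344]
tool_rot: [-3.141, 0.0, 2.186]
contact_force: [-0.2, 1.1, -0.0]
opening: 0.0919
grip_force: 0.0
t 0.52 pos [0.3044 0.3937 0.2344] rot [-3.141  0.     2.186] F [-0.2  1.1 -0. ] op 0.0919 grip 0.0
shift [-0.4933  0.0867  0.0344] turn 0.6155
```

```bash
python3 -m jog '[[[1,-0.035,0.006,0,0.12],[1,-0.07,0.012,0,0.24],[1,-0.105,0.018,0,0.36],[1,-0.14,0.024,0,0.48],[1,-0.175,0.03,0,0.615]]]'; python3 d.py 0.62 0.041 0.26
```

```text
time: 0.93
tool_pos: [0.4307, 0.2685, 0.2345]
tool_rot: [-3.141, 0.0, 1.581]
contact_force: [0.3, 0.7, 0.2]
opening: 0.092
grip_force: 0.0
t 0.93 pos [0.4307 0.2685 0.2345] rot [-3.141  0.     1.581] F [0.3 0.7 0.2] op 0.092 grip 0.0
shift [-0.2293  0.187  -0.0256] turn 0.01
```

```bash
python3 -m jog '[[[1,-0.04,0.02,0.005,0],[1,-0.08,0.045,0.01,0],[1,-0.12,0.07,0.015,0],[1,-0.16,0.095,0.02,0],[1,-0.2,0.12,0.025,0.01]]]'>/dev/null;python3 -m jog '[[[1,-0.03,0.02,0,0],[1,-0.03,0.02,0,0],[1,-0.03,0.02,0,0]]]'; python3 - <<'E'
from h import *
import json
s=robot.observe(); im=robot.read_camera("wrist"); cv2.imwrite("pics/w0.png",im[:,:,::-1])
json.dump({k:list(s[k]) for k in("tool_pos","tool_rot")},open("w0.json","w"))
E
```

```text
time: 1.6
tool_pos: [0.5594, 0.0624, 0.2116]
tool_rot: [-3.14, -0.0, 1.573]
contact_force: [-0.2, -0.1, 0.0]
opening: 0.0921
grip_force: 0.0
```

View pics/w0.png

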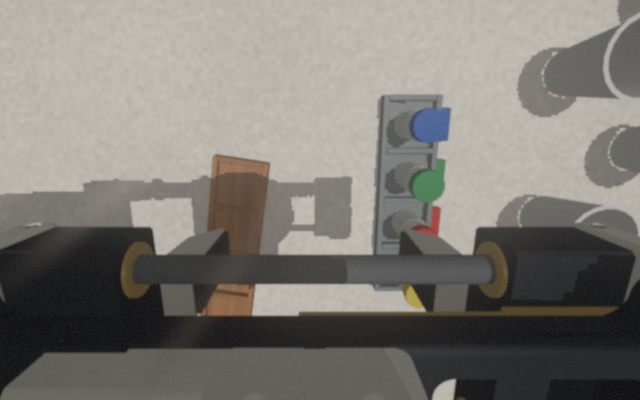

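The wrist view shows the left ends of both racks: the blue cap is near (431,125), the green cap is near (428,186), and the grey rack's top edge runs from (384,96) to (442,96). The wooden rack's left end runs from (215,156) to (269,163). I'll cross-check these points against the top view.

```bash
python3 - <<'E'
from h import *
import json
s=json.load(open("w0.json")); c=cam("wrist",s); np.set_printoptions(precision=4,suppress=True)
for n,p,z in[("blue",(431,125),.076),("green",(428,186),.076),("G+y-x",(384,96),.016),("G+y+x",(442,96),.016),("W+y-x",(215,156),.016),("W+y+x",(269,163),.016)]: print(n,ray(c,p,z))
from m import G,W
print(G,W)
im=cv2.imread("pics/w0.png"); crop(im[:,:,::-1],190,85,270,180,2.9,"pics/w0c.png")
E
```

```text
blue [0.6628 0.1258 0.076 ]
green [0.6653 0.0708 0.076 ]
G+y-x [0.6325 0.1545 0.016 ]
G+y+x [0.6932 0.1547 0.016 ]
W+y-x [0.4507 0.0912 0.016 ]
W+y+x [0.5097 0.0838 0.016 ]
G [0.6629 0.0412] 0.01078367992750878 [np.float64(0.2294245795010054), np.float64(0.057802432977272486), np.float64(0.22765046281024107), np.float64(0.0587978630829974)]
[[ 0.662   0.1252]
 [ 0.6626  0.0692]
 [ 0.6632  0.0132]
 [ 0.6638 -0.0428]]
W [ 0.46   -0.0266] -0.15113914886008062 [np.float64(0.22818319603666393), np.float64(0.06045755547749633), np.float64(0.2282220833707068), np.float64(0.05986002385666631)]
[[ 0.4726  0.0564]
 [ 0.4642  0.0011]
 [ 0.4558 -0.0543]
 [ 0.4473 -0.1097]]
b [0.6608 0.1248 0.076 ]
g [0.6651 0.0695 0.076 ]
r [0.6651 0.0137 0.076 ]
y [ 0.6673 -0.0428  0.076 ]
tag b [0.6997 0.125  0.012 ]
tag g [0.7004 0.0691 0.012 ]
tag r [0.7012 0.0139 0.012 ]
tag y [ 0.702  -0.0425  0.012 ]
cups [0.604  0.3265 0.095 ] [ 0.4724 -0.3117  0.086 ]
[[ 0.691   0.1564  0.016 ]
 [ 0.693  -0.073   0.016 ]
 [ 0.6352 -0.0732  0.016 ]
 [ 0.6323  0.1545  0.016 ]] [[ 0.5068  0.0819  0.016 ]
 [ 0.4727 -0.1437  0.016 ]
 [ 0.4129 -0.1351  0.016 ]
 [ 0.4475  0.0904  0.016 ]]
```

View pics/w0c.png

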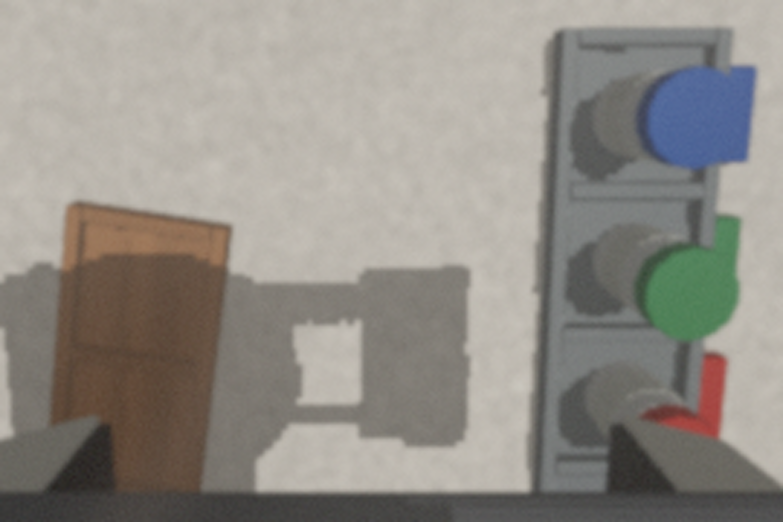

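The two views agree to within 3 mm, so I'll use the average. Blue goes first.

```bash
python3 d.py 0.662 0.1253 0.11; python3 -m jog '[[[1,0.015,0.025,0.02,0],[1,0.03,0.05,0.04,0],[1,0.045,0.075,0.06,0],[1,0.063,0.103,0.08,0],[1,0.063,0.103,0.1,0]]]'; python3 d.py 0.662 0.1253 0.036
```

```text
t 1.65 pos [0.5587 0.0638 0.2118] rot [-3.140e+00 -1.000e-03  1.575e+00] F [-1.1 -0.1 -0.6] op 0.0919 grip 0.0
shift [0.061  0.1038 0.1017] turn 0.0044
time: 2.07
tool_pos: [0.6642, 0.1327, 0.111]
tool_rot: [3.139, -0.002, 1.581]
contact_force: [-1.2, -0.8, 0.6]
opening: 0.0919
grip_force: 0.0
t 2.07 pos [0.6642 0.1327 0.111 ] rot [ 3.139e+00 -2.000e-03  1.581e+00] F [-1.2 -0.8  0.6] op 0.0919 grip 0.0
shift [-0.0075 -0.0025  0.075 ] turn 0.0099
```

```bash
python3 -m jog '[[[1,0,0,0.01,0],[1,0,0,0.01,0]]]' >/dev/null; python3 d.py 0.662 0.1253 0.036
```

```text
t 2.23 pos [0.6589 0.1291 0.0994] rot [-3.135  0.     1.579] F [ 0.2 -0.1  0.1] op 0.0914 grip 0.0
shift [-0.0038  0.0035  0.0633] turn 0.0082
```

```bash
python3 -m jog '[[[1,-0.003,0.002,0.02,0.005],[1,-0.003,0.002,0.04,0.005],[1,-0.003,0.002,0.055,0.005],[1,-0.003,0.002,0.063,0.005],[1,-0.003,0.002,0.063,0.005]]]' >/dev/null; python3 d.py 0.662 0.1253 0.036;  python3 -m jog '[[[-1,0,0,0,0],[-1,0,0,0,0],[-1,0,0,0,0],[-1,0,0,0,0],[-1,0,0,0,0]]]' 20; python3 -m jog '[[[-1,0,0,0,0],[-1,0,0,0,0],[-1,0,0,0,0],[-1,0,0,0,0]]]'
```

```text
t 2.65 pos [0.6625 0.1248 0.0392] rot [-3.14   0.     1.572] F [-0.6  0.1  0.3] op 0.0918 grip 0.0
shift [ 0.0005 -0.0005  0.0032] turn 0.001
time: 3.07
tool_pos: [0.664, 0.1248, 0.0403]
tool_rot: [3.14, -0.0, 1.572]
contact_force: [-0.1, -0.9, 0.2]
opening: 0.0628
grip_force: 0.0
time: 3.4
tool_pos: [0.6636, 0.1247, 0.0394]
tool_rot: [-3.142, -0.0, 1.572]
contact_force: [0.6, -0.1, 0.1]
opening: 0.0369
grip_force: 0.0
```

```bash
python3 -m jog '[[[-1,0,0,0,0],[-1,0,0,0,0],[-1,0,0,0,0],[-1,0,0,0,0]]]'; python3 -m jog '[[[-1,0,0,-0.01,0],[-1,0,0,-0.025,0],[-1,0,0,-0.045,0],[-1,0,0,-0.065,0],[-1,0,0,-0.08,0]]]'; python3 d.py 0.449 -0.109 0.12
```

```text
time: 3.73
tool_pos: [0.6636, 0.1247, 0.0394]
tool_rot: [-3.141, -0.0, 1.572]
contact_force: [-0.6, -0.1, -1.0]
opening: 0.03
grip_force: 20.0
time: 4.15
tool_pos: [0.6642, 0.1248, 0.1221]
tool_rot: [3.139, -0.0, 1.572]
contact_force: [1.2, -0.6, -0.6]
opening: 0.0302
grip_force: 20.0
t 4.15 pos [0.6642 0.1248 0.1221] rot [ 3.139 -0.     1.572] F [ 1.2 -0.6 -0.6] op 0.0302 grip 20.0
shift [-0.2336 -0.2155  0.0016] turn 0.001
```

```bash
python3 -m jog '[[[-1,0,-0.02,-0.01,0],[-1,-0.01,-0.045,-0.01,0],[-1,-0.03,-0.075,-0.01,0],[-1,-0.055,-0.105,-0.01,0],[-1,-0.085,-0.13,-0.01,0]]]'>/dev/null; python3 -m jog '[[[-1,-0.03,-0.02,0,0],[-1,-0.06,-0.04,0,0],[-1,-0.09,-0.06,0,0],[-1,-0.12,-0.075,0,0],[-1,-0.14,-0.082,0,0]]]'; python3 -m jog '[[[-1,-0.008,-0.003,0.01,0],[-1,-0.008,-0.003,0.02,0],[-1,-0.008,-0.003,0.03,0],[-1,-0.008,-0.003,0.03,0]]]'; python3 d.py 0.449 -0.109 0.041
```

```text
time: 4.98
tool_pos: [0.4502, -0.1024, 0.1304]
tool_rot: [3.141, 0.001, 1.571]
contact_force: [1.0, 0.6, -0.1]
opening: 0.0302
grip_force: 20.0
time: 5.32
tool_pos: [0.4481, -0.1086, 0.0989]
tool_rot: [-3.14, -0.001, 1.571]
contact_force: [-0.2, 0.2, 0.3]
opening: 0.0305
grip_force: 20.0
t 5.32 pos [ 0.4481 -0.1086  0.0989] rot [-3.140e+00 -1.000e-03  1.571e+00] F [-0.2  0.2  0.3] op 0.0305 grip 20.0
shift [-0.0005  0.001   0.0579] turn 0.0001
```

```bash
python3 -m jog '[[[-1,0,0.001,0.02,0],[-1,0,0.001,0.038,0],[-1,0,0.001,0.048,0],[-1,0,0.001,0.054,0],[-1,0,0.001,0.056,0]]]';python3 -m jog '[[[-1,0,0,0.001,0],[-1,0,0,0.002,0],[-1,0,0,0.002,0]]]'
```

```text
time: 5.73
tool_pos: [0.45, -0.1084, 0.0434]
tool_rot: [-3.141, -0.0, 1.572]
contact_force: [0.5, -0.3, -0.7]
opening: 0.0302
grip_force: 20.0
time: 5.98
tool_pos: [0.4503, -0.1086, 0.0421]
tool_rot: [3.14, 0.0, 1.572]
contact_force: [-0.8, 0.1, -1.2]
opening: 0.0303
grip_force: 20.0
```

```bash
python3 - <<'E'
from h import *
crop(robot.read_camera("scene"),250,100,320,240,2.5,"pics/s1.png")
E
```

```text
(no output)
```

View pics/s1.png

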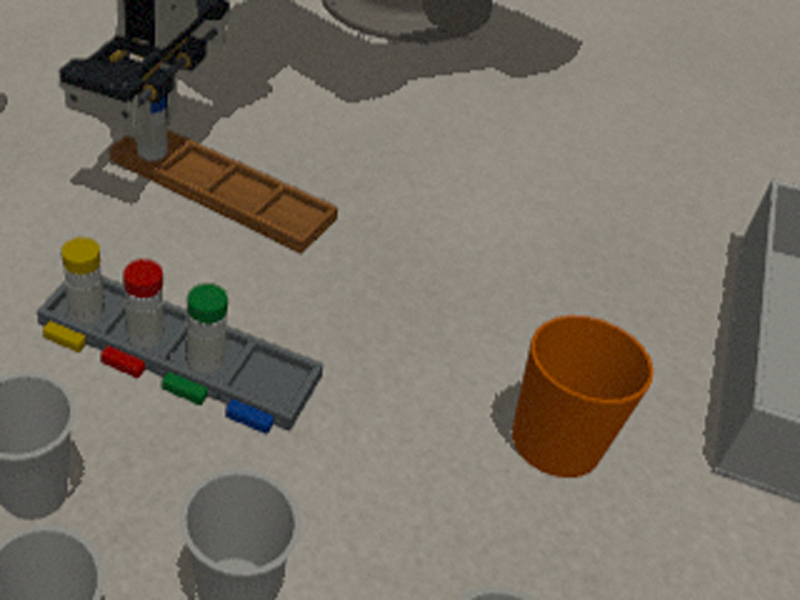

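```bash
python3 - <<'E'
from h import *
c=cam("scene"); q=lambda P:((proj(c,P)-[250,100]+.5)*2.5-.5).round(0)
print("vial bottom/top exp",q([.4503,-.1086,.009]),q([.4503,-.1086,.078]))
th=-.151; o=np.array([.4615,-.026]); X=np.array([np.cos(th),np.sin(th)]);Y=np.array([-np.sin(th),np.cos(th)])
for y in(-.115,-.056,0,.056,.115): print(y,q([*(o+X*.031+Y*y),.016]),q([*(o-X*.031+Y*y),.016]))
E
```

```text
vial bottom/top exp [151. 151.] [150.  93.]
-0.115 [107. 148.] [147. 120.]
-0.056 [153. 170.] [192. 140.]
0 [199. 192.] [237. 161.]
0.056 [248. 215.] [285. 183.]
0.115 [302. 242.] [338. 207.]
```

Blue is at pocket 4 (bottom near (152,160) in the crop, matching the projection) and hangs about 2 mm above the floor. I'll lower it slightly and release.

```bash
python3 -m jog '[[[-1,0,0,0.001,0],[-1,0,0,0.002,0],[-1,0,0,0.002,0]]]'; python3 -m jog '[[[0.4,0,0,0,0],[0.4,0,0,0,0],[0.4,0,0,0,0],[0.4,0,0,0,0],[0.4,0,0,0,0]]]'; python3 -m jog '[[[0.4,0,0,0,0],[0.4,0,0,-0.02,0],[0.4,0,0,-0.05,0],[0.4,0,0,-0.08,0]]]'; python3 d.py 0.6652 0.07 0.12
```

```text
time: 6.28
tool_pos: [0.4499, -0.1085, 0.0395]
tool_rot: [3.141, -0.0, 1.572]
contact_force: [-0.7, 1.4, -1.1]
opening: 0.0301
grip_force: 20.0
time: 6.7
tool_pos: [0.4499, -0.1085, 0.0395]
tool_rot: [3.141, -0.0, 1.572]
contact_force: [-0.4, 0.5, 1.0]
opening: 0.0597
grip_force: 0.0
time: 7.03
tool_pos: [0.4491, -0.1082, 0.1198]
tool_rot: [-3.139, -0.001, 1.572]
contact_force: [0.6, -0.2, -0.4]
opening: 0.064
grip_force: 0.0
t 7.03 pos [ 0.4491 -0.1082  0.1198] rot [-3.139e+00 -1.000e-03  1.572e+00] F [ 0.6 -0.2 -0.4] op 0.064 grip 0.0
shift [ 0.178   0.2162 -0.0005] turn 0.0009
```

```bash
python3 -m jog '[[[0.4,0.02,0.025,0,0],[0.4,0.045,0.055,0,0],[0.4,0.07,0.085,0,0],[0.4,0.095,0.115,0,0],[0.4,0.12,0.145,0,0]]]'>/dev/null; python3 -m jog '[[[0.4,0.025,0.03,0,0],[0.4,0.045,0.055,0,0],[0.4,0.058,0.071,0,0],[0.4,0.058,0.071,0,0],[0.4,0.058,0.071,0,0]]]'>/dev/null; python3 d.py 0.6652 0.07 0.039
```

```text
t 7.87 pos [0.6656 0.0704 0.1186] rot [-3.14   0.     1.573] F [-0.2 -0.6 -0.2] op 0.0641 grip 0.0
shift [-0.0004 -0.0003  0.0796] turn 0.0026
```

```bash
python3 -m jog '[[[0.4,0,0,0.02,0],[0.4,0,0,0.045,0],[0.4,0,0,0.065,0],[0.4,0,0,0.076,0],[0.4,0,0,0.079,0]]]'>/dev/null; python3 -m jog '[[[-1,0,0,0,0],[-1,0,0,0,0],[-1,0,0,0,0],[-1,0,0,0,0],[-1,0,0,0,0]]]'>/dev/null; python3 -m jog '[[[-1,0,0,0,0],[-1,0,0,0,0],[-1,0,0,0,0],[-1,0,0,0,0]]]'
```

```text
time: 9.03
tool_pos: [0.6661, 0.0697, 0.0412]
tool_rot: [3.14, -0.0, 1.572]
contact_force: [-1.7, 0.1, 6.0]
opening: 0.0309
grip_force: 20.0
```

```bash
python3 -m jog '[[[-1,0,0,0,0],[-1,0,0,0,0]]]'; python3 - <<'E'
from h import *
crop(robot.read_camera("scene"),260,150,160,120,5,"pics/s2.png")
E
```

```text
time: 9.2
tool_pos: [0.6661, 0.0698, 0.0412]
tool_rot: [3.14, -0.0, 1.572]
contact_force: [-0.6, 1.0, 5.7]
opening: 0.0303
grip_force: 20.0
```

View pics/s2.png

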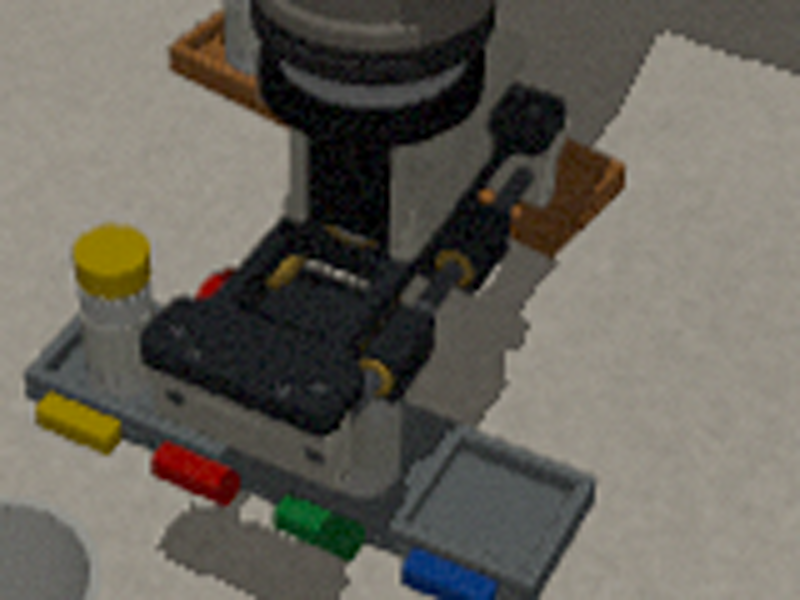

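The gripper is seated over the green vial at crop (350,450). The yellow and red vials beside it look undisturbed. The 6 N is probably the vial pressed onto its floor, which would be harmless. I'll lift.

```bash
python3 -m jog '[[[-1,0,0,-0.01,0],[-1,0,0,-0.025,0],[-1,0,0,-0.045,0],[-1,0,0,-0.07,0],[-1,0,0,-0.09,0]]]'; python3 d.py 0.457 -0.0535 0.13
```

```text
time: 9.67
tool_pos: [0.6657, 0.0697, 0.1321]
tool_rot: [3.141, -0.0, 1.572]
contact_force: [0.7, 0.2, -0.3]
opening: 0.0301
grip_force: 20.0
t 9.67 pos [0.6657 0.0697 0.1321] rot [ 3.141 -0.     1.572] F [ 0.7  0.2 -0.3] op 0.0301 grip 20.0
shift [-0.123  -0.2088  0.002 ] turn 0.001
```

```bash
python3 -m jog '[[[-1,0,-0.02,0,0],[-1,-0.008,-0.05,0,0],[-1,-0.02,-0.08,0,0],[-1,-0.04,-0.11,0,0],[-1,-0.065,-0.14,0,0]]]'>/dev/null; python3 -m jog '[[[-1,-0.025,-0.03,0,0],[-1,-0.045,-0.055,0,0],[-1,-0.058,-0.069,0,0],[-1,-0.058,-0.069,0.01,0],[-1,-0.058,-0.069,0.02,0]]]'>/dev/null; python3 -m jog '[[[-1,0,0,0.01,0],[-1,0,0,0.015,0],[-1,0,0,0.015,0]]]'>/dev/null; python3 d.py 0.457 -0.0535 0.041
```

```text
t 10.75 pos [ 0.4562 -0.0533  0.0948] rot [-3.140e+00 -1.000e-03  1.572e+00] F [-0.7 -0.2 -1.7] op 0.0303 grip 20.0
shift [-0.0002  0.0009  0.0538] turn 0.0009
```

```bash
python3 -m jog '[[[-1,0,0,0.02,0],[-1,0,0,0.036,0],[-1,0,0,0.046,0],[-1,0,0,0.052,0],[-1,0,0,0.053,0]]]'>/dev/null; python3 -m jog '[[[-1,0,0,0.001,0],[-1,0,0,0.001,0],[-1,0,0,0.001,0]]]'
```

```text
time: 11.42
tool_pos: [0.4574, -0.0536, 0.0421]
tool_rot: [3.14, 0.0, 1.572]
contact_force: [-0.3, -0.1, 0.5]
opening: 0.0303
grip_force: 20.0
```

```bash
python3 -m jog '[[[-1,0,0,0.001,0],[-1,0,0,0.001,0],[0.4,0,0,0.001,0],[0.4,0,0,0.001,0],[0.4,0,0,0.001,0]]]'; python3 -m jog '[[[0.4,0,0,0,0],[0.4,0,0,0,0],[0.4,0,0,-0.02,0],[0.4,0,0,-0.05,0],[0.4,0,0,-0.08,0]]]'; python3 d.py 0.6658 0.0139 0.12
```

```text
time: 11.83
tool_pos: [0.4568, -0.0535, 0.0405]
tool_rot: [3.142, -0.0, 1.572]
contact_force: [-0.8, 0.6, 0.2]
opening: 0.0457
grip_force: 0.0
time: 12.25
tool_pos: [0.456, -0.0533, 0.1208]
tool_rot: [-3.139, -0.001, 1.572]
contact_force: [0.2, -0.2, -0.1]
opening: 0.0642
grip_force: 0.0
t 12.25 pos [ 0.456  -0.0533  0.1208] rot [-3.139e+00 -1.000e-03  1.572e+00] F [ 0.2 -0.2 -0.1] op 0.0642 grip 0.0
shift [6.700e-02 2.099e-01 2.000e-04] turn 0.001
```

Next is red.

```bash
python3 -m jog '[[[0.4,0.01,0.025,0,0],[0.4,0.02,0.06,0,0],[0.4,0.03,0.095,0,0],[0.4,0.04,0.13,0,0],[0.4,0.05,0.16,0,0]]]'>/dev/null; python3 -m jog '[[[0.4,0.01,0.03,0,0],[0.4,0.017,0.05,0,0],[0.4,0.017,0.05,0,0],[0.4,0.017,0.05,0,0],[0.4,0.017,0.05,0,0]]]'>/dev/null; python3 d.py 0.6658 0.0139 0.041
```

```text
t 13.08 pos [0.6657 0.0136 0.1199] rot [-3.14  -0.     1.572] F [ 0.1 -0.5 -0.2] op 0.0642 grip 0.0
shift [0.0003 0.0002 0.0789] turn 0.001
```

```bash
python3 -m jog '[[[0.4,0,0,0.02,0],[0.4,0,0,0.045,0],[0.4,0,0,0.065,0],[0.4,0,0,0.076,0],[0.4,0,0,0.079,0]]]'>/dev/null; python3 -m jog '[[[-1,0,0,0,0],[-1,0,0,0,0],[-1,0,0,0,0],[-1,0,0,0,0],[-1,0,0,0,0]]]'>/dev/null; python3 -m jog '[[[-1,0,0,0,0],[-1,0,0,0,0],[-1,0,0,0,0],[-1,0,0,0,0]]]'; python3 -m jog '[[[-1,0,0,-0.01,0],[-1,0,0,-0.025,0],[-1,0,0,-0.045,0],[-1,0,0,-0.07,0],[-1,0,0,-0.09,0]]]'; python3 d.py 0.4657 0.002 0.13
```

```text
time: 14.25
tool_pos: [0.6671, 0.0137, 0.0421]
tool_rot: [3.141, 0.0, 1.572]
contact_force: [-1.1, -0.0, 5.1]
opening: 0.0308
grip_force: 20.0
time: 14.67
tool_pos: [0.6669, 0.0137, 0.1332]
tool_rot: [3.141, -0.0, 1.572]
contact_force: [-0.1, 1.0, -0.4]
opening: 0.0304
grip_force: 20.0
t 14.67 pos [0.6669 0.0137 0.1332] rot [ 3.141 -0.     1.572] F [-0.1  1.  -0.4] op 0.0304 grip 20.0
shift [-0.0115 -0.2012  0.0031] turn 0.001
```

```bash
python3 -m jog '[[[-1,0,-0.02,0,0],[-1,-0.002,-0.05,0,0],[-1,-0.004,-0.085,0,0],[-1,-0.006,-0.12,0,0],[-1,-0.008,-0.15,0,0]]]'>/dev/null; python3 -m jog '[[[-1,-0.003,-0.03,0,0],[-1,-0.003,-0.045,0,0],[-1,-0.003,-0.051,0,0],[-1,-0.003,-0.051,0.01,0],[-1,-0.003,-0.051,0.02,0]]]'>/dev/null; python3 -m jog '[[[-1,0,0,0.01,0],[-1,0,0,0.015,0],[-1,0,0,0.015,0]]]'>/dev/null; python3 d.py 0.4657 0.002 0.042
```

```text
t 15.75 pos [0.4659 0.0026 0.0957] rot [-3.14  -0.     1.572] F [-0.2 -0.2 -0.9] op 0.0306 grip 20.0
shift [-0.0006 -0.0001  0.0537] turn 0.001
```

```bash
python3 -m jog '[[[-1,0,0,0.02,0],[-1,0,0,0.036,0],[-1,0,0,0.046,0],[-1,0,0,0.052,0],[-1,0,0,0.053,0]]]'>/dev/null; python3 -m jog '[[[-1,0,0,0.001,0],[-1,0,0,0.001,0],[-1,0,0,0.001,0]]]'
```

```text
time: 16.42
tool_pos: [0.4663, 0.0025, 0.0431]
tool_rot: [3.14, 0.0, 1.572]
contact_force: [-0.2, -0.7, -0.9]
opening: 0.0308
grip_force: 20.0
```

```bash
python3 -m jog '[[[-1,0,0,0.001,0],[-1,0,0,0.001,0],[0.4,0,0,0.001,0],[0.4,0,0,0.001,0],[0.4,0,0,0.001,0]]]'; python3 -m jog '[[[0.4,0,0,0,0],[0.4,0,0,0,0],[0.4,0,0,-0.02,0],[0.4,0,0,-0.05,0],[0.4,0,0,-0.08,0]]]' >/dev/null; python3 d.py 0.668 -0.0425 0.12
```

```text
time: 16.83
tool_pos: [0.4657, 0.0025, 0.0415]
tool_rot: [-3.142, -0.0, 1.572]
contact_force: [1.2, -0.4, -0.6]
opening: 0.0458
grip_force: 0.0
t 17.25 pos [0.4649 0.0026 0.1217] rot [-3.139e+00 -1.000e-03  1.572e+00] F [1.  0.1 0.4] op 0.0639 grip 0.0
shift [-0.0453  0.203   0.0012] turn 0.0009
```

```bash
python3 -m jog '[[[0.4,-0.006,0.025,0,0],[0.4,-0.014,0.06,0,0],[0.4,-0.022,0.095,0,0],[0.4,-0.028,0.13,0,0],[0.4,-0.035,0.155,0,0]]]'>/dev/null; python3 -m jog '[[[0.4,-0.008,0.03,0,0],[0.4,-0.011,0.048,0,0],[0.4,-0.011,0.048,0,0],[0.4,-0.011,0.048,0,0],[0.4,-0.011,0.048,0,0]]]'>/dev/null; python3 d.py 0.668 -0.0425 0.041
```

```text
t 18.08 pos [ 0.6677 -0.043   0.1209] rot [-3.14  -0.     1.572] F [ 0.5  1.3 -0.1] op 0.0641 grip 0.0
shift [0.0004 0.0005 0.0799] turn 0.0012
```

```bash
python3 -m jog '[[[0.4,0,0,0.02,0],[0.4,0,0,0.045,0],[0.4,0,0,0.065,0],[0.4,0,0,0.076,0],[0.4,0,0,0.08,0]]]'>/dev/null; python3 -m jog '[[[-1,0,0,0,0],[-1,0,0,0,0],[-1,0,0,0,0],[-1,0,0,0,0],[-1,0,0,0,0]]]'>/dev/null; python3 -m jog '[[[-1,0,0,0,0],[-1,0,0,0,0],[-1,0,0,0,0],[-1,0,0,0,0]]]'; python3 -m jog '[[[-1,0,0,-0.01,0],[-1,0,0,-0.025,0],[-1,0,0,-0.045,0],[-1,0,0,-0.07,0],[-1,0,0,-0.09,0]]]' >/dev/null; python3 d.py 0.474 0.057 0.13
```

```text
time: 19.25
tool_pos: [0.6691, -0.0433, 0.0422]
tool_rot: [3.141, 0.0, 1.572]
contact_force: [-1.5, 0.7, 4.9]
opening: 0.0307
grip_force: 20.0
t 19.67 pos [ 0.6689 -0.0433  0.1331] rot [ 3.141 -0.     1.572] F [ 0.7 -0.4 -1.3] op 0.0302 grip 20.0
shift [ 0.1005 -0.1948  0.0031] turn 0.001
```

```bash
python3 -m jog '[[[-1,0.01,-0.02,0,0],[-1,0.025,-0.05,0,0],[-1,0.042,-0.082,0,0],[-1,0.06,-0.115,0,0],[-1,0.075,-0.145,0,0]]]'>/dev/null; python3 -m jog '[[[-1,0.015,-0.03,0,0],[-1,0.022,-0.043,0,0],[-1,0.0255,-0.05,0,0],[-1,0.0255,-0.05,0.01,0],[-1,0.0255,-0.05,0.02,0]]]'>/dev/null; python3 -m jog '[[[-1,0,0,0.01,0],[-1,0,0,0.015,0],[-1,0,0,0.015,0]]]'>/dev/null; python3 d.py 0.474 0.057 0.042
```

```text
t 20.75 pos [0.4738 0.0568 0.0957] rot [-3.14  -0.     1.571] F [-0.1 -0.2 -0.6] op 0.0305 grip 20.0
shift [0.0002 0.0003 0.0537] turn 0.0007
```

```bash
python3 -m jog '[[[-1,0,0,0.02,0],[-1,0,0,0.036,0],[-1,0,0,0.046,0],[-1,0,0,0.052,0],[-1,0,0,0.053,0]]]'>/dev/null; python3 -m jog '[[[-1,0,0,0.001,0],[-1,0,0,0.001,0],[-1,0,0,0.002,0]]]';  python3 -m jog '[[[-1,0,0,0,0],[-1,0,0,0,0],[0.4,0,0,0,0],[0.4,0,0,0,0],[0.4,0,0,0,0]]]'; python3 -m jog '[[[0.4,0,0,0,0],[0.4,0,0,0,0],[0.4,0,0,-0.02,0],[0.4,0,0,-0.05,0],[0.4,0,0,-0.08,0]]]' >/dev/null; python3 -m jog '[[[0.4,0.03,0.01,-0.03,0],[0.4,0.065,0.02,-0.06,0],[0.4,0.1,0.03,-0.08,0],[0.4,0.135,0.04,-0.1,0],[0.4,0.17,0.05,-0.1,0]]]'; python3 -m jog '[[[0.4,0.03,0,0,0],[0.4,0.06,0,0,0],[0.4,0.06,0,0,0]]]'>/dev/null; python3 - <<'E'
from h import *
crop(robot.read_camera("scene"),250,110,160,120,5,"pics/s3.png")
crop(robot.read_camera("top"),265,210,105,60,7,"pics/t3.png")
E
```

```text
time: 21.42
tool_pos: [0.4744, 0.057, 0.0423]
tool_rot: [3.14, -0.0, 1.572]
contact_force: [0.7, 0.2, -0.3]
opening: 0.0305
grip_force: 20.0
time: 21.83
tool_pos: [0.4736, 0.0571, 0.0415]
tool_rot: [-3.141, -0.0, 1.572]
contact_force: [0.2, 0.4, 0.9]
opening: 0.0458
grip_force: 0.0
time: 22.67
tool_pos: [0.5248, 0.2276, 0.2257]
tool_rot: [3.135, -0.002, 1.571]
contact_force: [1.8, -0.9, 1.8]
opening: 0.0645
grip_force: 0.0
```

View pics/s3.png

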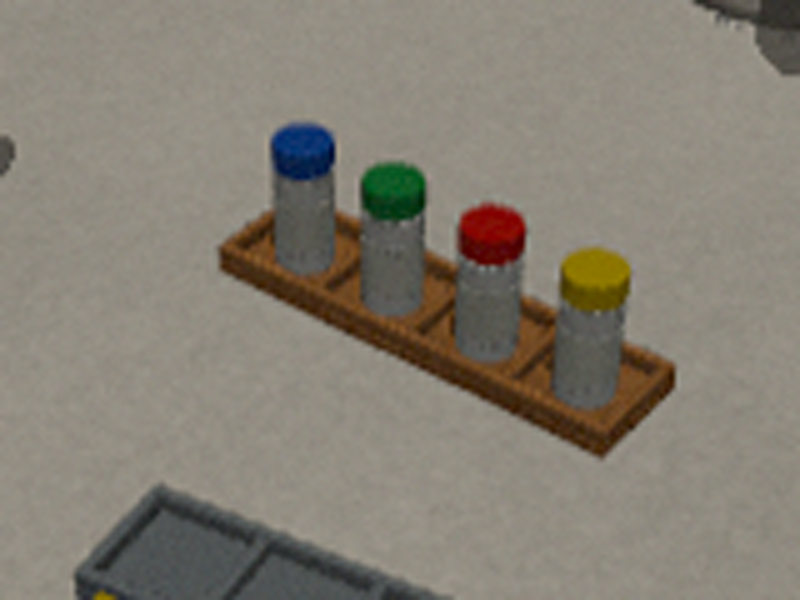

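View pics/t3.png

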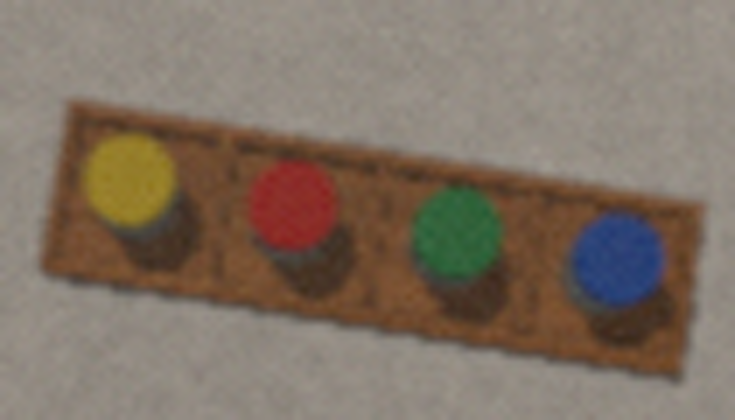

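All four vials stand upright in order in both views. In the top crop the caps are at yellow (131,180), red (294,205), green (457,233) and blue (617,259). I'll do one numeric check before handing in.

```bash
python3 - <<'E'
from h import *
import io,contextlib
with contextlib.redirect_stdout(io.StringIO()): from m import W,rack
c=cam("top"); o,th,Y,_=rack(W); X=np.array([Y[1],-Y[0]]); ok=True
for p,t in zip([(131,180),(294,205),(457,233),(617,259)],(.084,.028,-.028,-.084)):
    v=ray(c,((p[0]+.5)/7-.5+265,(p[1]+.5)/7-.5+210),.076)[:2]-o; e=np.array([v@X,v@Y-t]); print(e.round(4)); ok&=bool(abs(e).max()<.010)
if ok: print(robot.hand_in())
E
```

```text
[0.0005 0.0006]
[0.0011 0.001 ]
[0.0006 0.0013]
[0.0007 0.0027]
the job is handed in; nothing more can be done
None
```

All four vials stand upright and released in the wooden rack in reverse order, each measured within 3 mm of its pocket centre in the top view, and the job was handed in at about 23 s; no verdict came back.

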